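Open the low oil chamber and hold its cap

ROBOT

A 6-joint arm with a two-finger parallel gripper is mounted at the origin on a cart in front of the work surface, level with it; the furniture and walls round the work are solid. World frame = base frame: x ahead of the robot, y to its left, z up, the work surface at z = 0. Lengths are in m, angles in rad, forces in N, time in s.
With the tool pointing down it reaches from about 0.2 to 0.875 m from the base axis. Payload 3.4 kg.
Tool frame: the origin (TCP) lies between the finger pads; the fingertips stand 17 mm ahead of it and the grasp point (between the pads) lies 2 mm behind it (robot.tip_extent is the distance from the TCP to the fingertips, in m); z points along the fingers, y is the line along which they close (so a half turn about z gives the same grasp; the last joint's range is limited). The gripper opens to 94 mm and grips with 3 to 60 N. Pads are 16 mm wide; open, the fingers measure 119 mm over their backs; the gripper's body (75 mm by 177 mm) begins 78 mm behind the grasp point.
Start: joints at [1.026, 0.276, 1.505, -0, 1.361, -0.121], TCP at [0.236, 0.524, 0.199] pointing down, gripper open.
Joint ranges: [-2.89, 2.89], [-0.75, 2.08], [0.22, 2.7], [-1.18, 4.32], [0.11, 2.71], [-2.7, 2.7]. Speed limits (rad/s): [2.57, 2.57, 3.14, 3.14, 3.14, 3.14].

INTERFACE

Orientations are given as a unit quaternion [w, x, y, z].
In Python, from station import robot, optics, order gives the robot as it stands.
- The arm moves only by the tool arm_command, never from a script. Its argument "commands" is a list of rows, each an object with "dp": the shift along the tool's x, y, z in cm, a list of three; "yaw": the turn about the tool's z in degrees; "hand": the opening, from 0 (shut) to 1 (fully open). In form: [{"dp": [dx, dy, dz], "yaw": yaw, "hand": hand}, ...]. A call has 1 to 20 rows; each row shifts and turns the commanded pose from where the row before left it, along the tool's axes as they then stand; what a row does not reach is not made up. A row lasts 1/8 s, in which the tool goes at most 62.5 mm and 10.7 degrees, less where a joint would pass 70% of its speed; a pose out of reach is approached as far as the arm can. A call with a gripper value outside its range is refused whole. The fingers move at their own pace and stop on an object; the grip force is fixed at half the most. Time passes only in rows, so rows that do not move let the fingers close. It gives the time, the measured TCP pose, the force, the opening and the grip force at its end, in the units of the state.
- robot.get_obs(): the state, without advancing time (a new reading comes with each control period).
- optics.get_image(name): name is "side" or "top" or "wrist"; returns the picture (400x640x3 uint8, red, green, blue); there is no depth.
- optics.camera_model(name): a dict with "K" (3x3 intrinsics, pixels), "origin" and "orientation" of the camera in the world. Camera axes: x right, y down, z forward; pixel columns grow to the right and rows downward; lengths in m; the calibration is good to about 2 mm. The wrist camera is an equidistant fisheye: a pixel r from the principal point sees the ray r / f radians off the axis. A picture is of the moment at which its call begins: read the wrist's pose just before it. camera_model takes no time and is no camera call; for the wrist camera it gives the pose at the moment of the call.
- order.job_done(): hands the job in; it is judged then, once.
The state is a dict: "time": time; "q": joint angles; "qd": joint speeds; "tau": joint torques, N m; "eef_pos": TCP position; "eef_rot": TCP orientation; "contact_force": force on the tool from outside, world axes, zero at the start; "moment": the same for the moment, N m; "grip_width": finger opening in m; "gripper_force": force on a finger pad.
Only numpy, scipy, OpenCV 4.12 (cv2) and the standard library are available. Lean on these libraries where they do the work, as an engineer would, in place of code of your own. Each camera call takes 0.05 s, during which the arm holds its last target. There are 200 camera calls.

TASK

The two-chamber oil reservoir needs topping up: open the chamber whose level pin has dropped low. Its cap is a quarter-turn cap of unknown hand, so try loosening it one way and, if it stays locked, the other way; turn it loose before you lift it straight off, and finish still holding it in the gripper, upright, about 8 cm above its filler neck. Leave the other cap shut and do not disturb the things standing round.

Things in the scene. Friction and masses are not known exactly. Their poses are not given: they have to be found in the camera images.
- reservoir: fixed grey oil reservoir, 144 x 234 x 60 mm, with two capped filler ports and two level pins on its flat aluminium top. Origin: centre of its underside on the table; x away from the robot, y to the left, z up
- port_1 (a point): left port: point on the reservoir's top (60 mm above the table) on the axis of the left filler neck, 20 mm ahead (+x) and 65 mm left (+y) of the reservoir's centre. The neck, hidden by the cap, is 26 mm high and 33 mm wide. One cap loosens anticlockwise, the other clockwise (seen from above); which is which changes and does not show
- port_2 (a point): right port: the same, 65 mm to the right (-y). A cap turned the wrong way meets a stop within about 20 degrees and stays locked: lifting then meets a firm stop after 2 mm, and a moderate grip (15 N) just slips round it. Turned the right way it goes almost without torque, does not rise by itself, and lifts straight off at 45 to 95 degrees from shut (aim for 65)
- cap_1_mid (a point): centre of the left port's filler cap: black knurled round cap, 43 mm diameter, 32 mm high, about 60 g, loose part; grip it round its rim. Shut, its lower rim is 2 mm above the reservoir's top and this centre 18 mm above it. z: up the cap's axis; x: along the low (3 mm) moulded bar on its flat top, within 0.1 rad of the reservoir's x while shut
- cap_2_mid (a point): centre of the right port's filler cap: same shape and size as the left cap, but it loosens the opposite way round
- pin_a_top (a point): top centre of a steel level pin (13 mm button head, brass gland) that rises from the reservoir's top 65 mm in front (-x side) of the port it belongs to. One pin is dropped, its head 10 mm above the reservoir's top; the other stands up, 34 mm above it. Compare the two heights: which port has the dropped pin changes
- pin_b_top (a point): the same for the other level pin
- oil_bottle: bystander: oil bottle with spout, 45 mm wide, 138 mm high, standing beside the reservoir; origin under its centre
- spanner: bystander: steel spanner, 34 x 208 x 8 mm, lying in front of the reservoir; origin under its centre, y along it
- jog_block: bystander: wooden block with a dark face, 51 x 110 x 50 mm, on the right; origin under its centre
- card_pack: bystander: banded pack of cards, 56 x 86 x 33 mm, on the left; origin under its centre
- tape_roll: bystander: roll of brown tape, 104 mm wide, 48 mm high, behind the reservoir; origin under its centre

How it is judged:
By the outcome, as a careful person would: the job done as asked, in the order asked, and still so for the second after the job is handed in, while the arm keeps its last pose, push and grip.
It also fails if it takes over 51 s, if anything falls off the work surface, if the arm or the gripper's body presses on something with over 40 N, if the wrist force passes 120 N, or if a joint passes its speed limit or range.

## Working session

There is one attempt and no reset: what is moved stays moved. The work goes in short steps, Python scripts to look and compute and a tool call to move; the robot and the scene stay as the last step left them, time stands still between calls to the robot, and variables do not carry over. Pictures are saved under pics/ and viewed, at most 10 in all, crops included, and the job is handed in when it is done.

Besides the shell and the picture viewer there is one more tool, called after ">>>" as name([rows], argument=value, ...), one row to a line, values as JSON. arm_command: Moves the arm, as the interface text tells. Its arguments: {"type":"object","properties":{"commands":{"type":"array","items":{"type":"object","properties":{"dp":{"type":"array","items":{"type":"number"}},"yaw":{"type":"number"},"hand":{"type":"number"}}}}},"required":["commands"]}

```bash
mkdir -p pics; python3 - <<'E'
from station import robot, optics
import cv2
o=robot.get_obs();print(o['time'],o['eef_pos'],o['eef_rot'],o['grip_width'],o['contact_force'])
for n in('top','side'):
    m=optics.camera_model(n);print(n,m)
    cv2.imwrite(f'pics/{n}0.png',optics.get_image(n)[:,:,::-1])
E
```

```text
0.0 [0.2361626  0.5236484  0.19852239] [-2.83028248e-04  2.10302611e-01  9.77635931e-01 -8.47930559e-04] 0.09404622195792761 [-0.14979894 -0.04826782  0.16670104]
top {'K': array([[391.91623753,   0.        , 320.28016216],
       [  0.        , 391.91623753, 206.18099471],
       [  0.        ,   0.        ,   1.        ]]), 'origin': array([0.35471678, 0.02166585, 1.49198443]), 'orientation': array([-0.05481765,  0.70979484, -0.69893533,  0.06837928])}
side {'K': array([[475.81868672,   0.        , 316.32060101],
       [  0.        , 475.81868672, 197.89051593],
       [  0.        ,   0.        ,   1.        ]]), 'origin': array([0.47049974, 1.27809666, 0.72821408]), 'orientation': array([ 0.03591936, -0.03661234,  0.85091916, -0.52278668])}
```

View pics/top0.png

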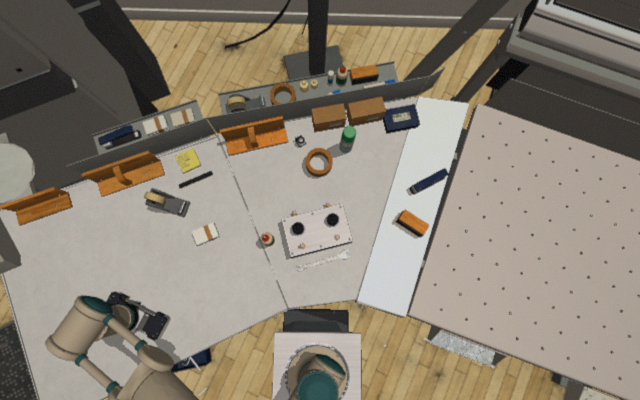

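View pics/side0.png

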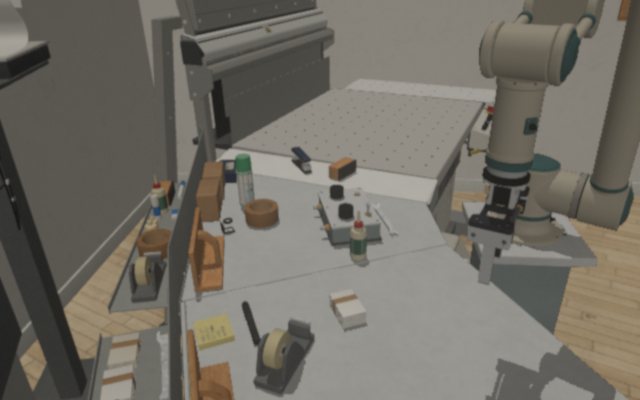

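The top view shows the reservoir near (316,231), with black caps at about (298,229) and (333,220). The pins are just below them, too small to compare. The side view shows the caps at (345,211) and (337,192), with the pins to their right.

```bash
cat > h.py <<'E'
from station import robot, optics
import numpy as np, cv2
from scipy.spatial.transform import Rotation as R
def rot(q): return R.from_quat([q[1],q[2],q[3],q[0]])
def ray(m,u,v,fish=False):
    K=np.array(m['K']);x=(u-K[0,2])/K[0,0];y=(v-K[1,2])/K[1,1]
    if fish:
        r=np.hypot(x,y);d=np.array([np.sin(r)*x/r,np.sin(r)*y/r,np.cos(r)]) if r>0 else np.array([0,0,1.])
    else: d=np.array([x,y,1.])
    return np.array(m['origin']),rot(m['orientation']).apply(d)
def onz(m,u,v,z,fish=False):
    o,d=ray(m,u,v,fish);return o+d*(z-o[2])/d[2]
def proj(m,p,fish=False):
    K=m['K'];c=rot(m['orientation']).inv().apply(np.array(p)-m['origin'])
    if fish:
        s=np.hypot(c[0],c[1]);a=np.arctan2(s,c[2]);x,y=c[0]/s*a,c[1]/s*a
    else: x,y=c[0]/c[2],c[1]/c[2]
    return K[0,0]*x+K[0,2],K[1,1]*y+K[1,2]
def dark(img,box,thr=45,amin=30):
    u0,u1,v0,v1=box;g=img[v0:v1,u0:u1].max(2)
    n,l,s,c=cv2.connectedComponentsWithStats((g<thr).astype(np.uint8))
    return [(c[i]+[u0,v0],s[i]) for i in range(1,n) if s[i][4]>=amin]
E
python3 - <<'E'
from h import *
t=cv2.imread('pics/top0.png');s=cv2.imread('pics/side0.png')
m=optics.camera_model('top')
for c,st in dark(t,(282,352,205,258)): print('top',c,st,onz(m,*c,.086))
a=cv2.resize(t[198:264,272:362],None,fx=6,fy=6,interpolation=3)
b=cv2.resize(s[172:252,305:405],None,fx=5.4,fy=5.4,interpolation=3)[:396]
w=min(a.shape[1],b.shape[1])
cv2.imwrite('pics/a.png',a);cv2.imwrite('pics/b.png',cv2.resize(s[172:252,305:405],None,fx=7,fy=7,interpolation=3))
E
```

```text
top [331.95744681 219.14893617] [45  9 11 11 94] [ 0.55575178 -0.04668201  0.086     ]
top [297.52747253 228.14285714] [11 18 10 11 91] [0.52098073 0.07719633 0.086     ]
```

View pics/a.png

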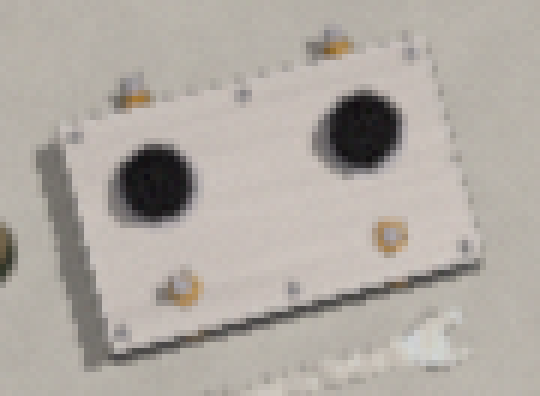

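View pics/b.png

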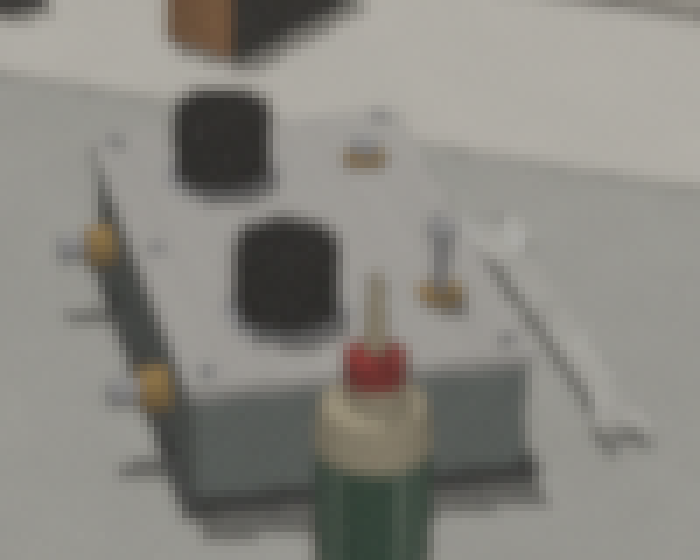

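The side crop settles it. The far (right) pin is low at crop (365,150), and the near (left) pin stands tall at (440,250). So the target is the right cap at about (0.556, -0.047). The cap spacing measures 129 mm against 130 mm expected. Next I move above it.

>>> arm_command([
  {"dp": [0,0,-4],"yaw": 0,"hand": 1},
  {"dp": [-4,-3,0],"yaw": 0,"hand": 0.7},
  {"dp": [-4,-3,0],"yaw": 0,"hand": 0.7},
  {"dp": [-4,-3,0],"yaw": 0,"hand": 0.7},
  {"dp": [-4,-3,0],"yaw": 0,"hand": 0.7},
  {"dp": [-4,-3,0],"yaw": 0,"hand": 0.7},
  {"dp": [-4,-3,0],"yaw": 0,"hand": 0.7},
  {"dp": [-4,-3,0],"yaw": 0,"hand": 0.7},
  {"dp": [-4,-3,0],"yaw": 0,"hand": 0.7},
  {"dp": [-4,-3,0],"yaw": 0,"hand": 0.7},
  {"dp": [-4,-3,0],"yaw": 0,"hand": 0.7},
  {"dp": [-4,-3,0],"yaw": 0,"hand": 0.7},
  {"dp": [-4,-3,0],"yaw": 0,"hand": 0.7},
  {"dp": [-4,-3,0],"yaw": 0,"hand": 0.7},
  {"dp": [0,0,0],"yaw": 10,"hand": 0.7},
  {"dp": [0,0,0],"yaw": 10,"hand": 0.7},
  {"dp": [0,0,0],"yaw": 10,"hand": 0.7},
  {"dp": [0,0,0],"yaw": 10,"hand": 0.7},
  {"dp": [0,0,0],"yaw": 10,"hand": 0.7},
  {"dp": [0,0,0],"yaw": 10,"hand": 0.7},
])

```text
time: 2.6
eef_pos: [0.5497, -0.0451, 0.2388]
eef_rot: [-0.001, 0.673, 0.74, -0.0]
contact_force: [-0.3, -0.2, -0.0]
grip_width: 0.0658
gripper_force: 0.0
```

```bash
python3 - <<'E'
from h import *
o=robot.get_obs();m=optics.camera_model('wrist');im=optics.get_image('wrist')
cv2.imwrite('pics/w1.png',im[:,:,::-1])
Rm=rot(o['eef_rot']);print(o['time'],o['eef_pos'],o['q'],Rm.as_matrix().round(3).tolist(),o['grip_width'],o['moment'],m['origin'])
u,v=proj(m,[.556,-.047,.094],True);print(u,v)
for c,st in dark(im,(max(0,int(u)-70),int(u)+70,max(0,int(v)-70),int(v)+70)): 
    p=onz(m,*c,.094,True);print(c,st,p,Rm.inv().apply(p-o['eef_pos'])*100)
E
```

```text
2.6 [ 0.54973792 -0.04510004  0.23883083] [-2.08089343e-01  2.21480373e-01  1.48267031e+00  1.11194501e-04
  1.43861079e+00 -3.02135972e-01] [[-0.094, 0.996, -0.001], [0.996, 0.094, 0.0], [0.0, -0.001, -1.0]] 0.06577729869106652 [-0.0853125   0.04172575  0.02728585] [0.54511745 0.01862762 0.42362672]
321.8274864350601 190.08673265311788
[323.56846473 185.69709544] [ 54  49  39  41 241] [ 0.55740837 -0.04199688  0.094     ] [ 0.23036449  0.80847916 14.48232155]
[325.94545455 188.81818182] [61 67 27  5 55] [ 0.56031277 -0.04518178  0.094     ] [-0.11398877  1.06773208 14.48188476]
[257.78323699 244.38439306] [  0 105  14  35 346] [ 0.48867063 -0.11732668  0.094     ] [-6.62393569 -6.74222261 14.4873945 ]
[378.77108434 245.85301205] [120 104  20  36 415] [ 0.62804645 -0.10607822  0.094     ] [-6.81270283  7.23939381 14.4721658 ]
```

View pics/w1.png

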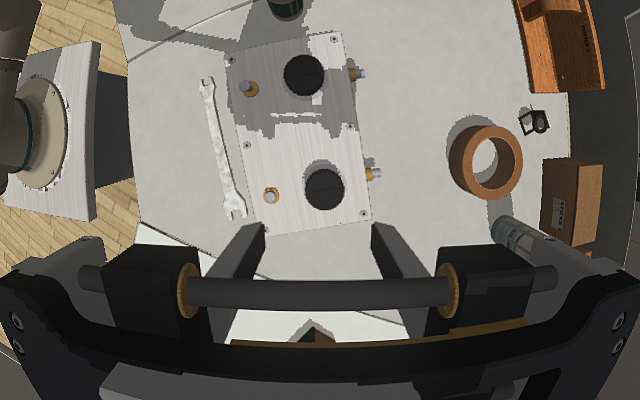

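The wrist view shows the right cap at about (324,188), with its low pin at (270,195). The left cap is at (304,76). I'll fit the cap circle a little better in both views.

```bash
python3 - <<'E'
from h import *
o=robot.get_obs();m=optics.camera_model('wrist');im=cv2.imread('pics/w1.png');Rm=rot(o['eef_rot'])
for thr in(70,90,110):
  for c,st in dark(im,(295,355,155,222),thr,200):
    p=[onz(m,st[0]+295+st[2]/2-.5,st[1]+155+st[3]/2-.5,z,True) for z in(.082,.094)]
    e=[onz(m,st[0]+295+k*st[2],188,.094,True) for k in(0,1)]
    print(thr,c,st,p,np.linalg.norm(e[0]-e[1]))
# side-top triangulation of cap centre
s=cv2.imread('pics/side0.png');ms=optics.camera_model('side')
for c,st in dark(s,(325,350,180,203),70): print('side',c,st,ray(ms,*c))
print('proj side',proj(ms,[.557,-.045,.078]))
t=cv2.imread('pics/top0.png');mt=optics.camera_model('top')
for thr in(60,80,100):
  for c,st in dark(t,(322,343,208,232),thr): print('top',c,st,onz(mt,*c,.090))
E
```

```text
70 [324.08903021 189.04213037] [  10   14   39   41 1258] [array([ 0.55879427, -0.04793426,  0.082     ]), array([ 0.55832325, -0.04559537,  0.094     ])] 0.04235635814129731
90 [324.02101167 188.99455253] [  10   13   39   42 1285] [array([ 0.55874012, -0.0473638 ,  0.082     ]), array([ 0.558271  , -0.04504494,  0.094     ])] 0.04235635814129731
110 [323.98212956 188.49664929] [   8   11   42   44 1343] [array([ 0.55807246, -0.04627491,  0.082     ]), array([ 0.5576268, -0.0439943,  0.094    ])] 0.04562091297701955
side [336.39455782 191.95918367] [  6   6  12  13 147] (array([0.47049974, 1.27809666, 0.72821408]), array([ 0.05775209, -0.89689964, -0.44064834]))
proj side (np.float64(335.97435370187196), np.float64(191.9997937979005))
top [331.95049505 219.31683168] [  5   6  11  12 101] [ 0.5545669 -0.0464676  0.09     ]
top [332.02727273 219.41818182] [  5   6  11  12 110] [ 0.55420177 -0.04674838  0.09      ]
top [331.79338843 219.40495868] [  4   6  13  12 121] [ 0.55423603 -0.04590217  0.09      ]
```

>>> arm_command([
  {"dp": [-0.15,0.7,2],"yaw": 0,"hand": 0.7},
  {"dp": [0,0,3],"yaw": 0,"hand": 0.7},
  {"dp": [0,0,3],"yaw": 0,"hand": 0.7},
  {"dp": [0,0,3],"yaw": 0,"hand": 0.7},
  {"dp": [0,0,2],"yaw": 0,"hand": 0.7},
  {"dp": [0,0,1.5],"yaw": 0,"hand": 0.7},
  {"dp": [0,0,1.0],"yaw": 0,"hand": 0.7},
  {"dp": [0,0,0],"yaw": 0,"hand": 0.7},
  {"dp": [0,0,0],"yaw": 0,"hand": 0.7},
])

```text
time: 3.78
eef_pos: [0.5578, -0.0461, 0.0851]
eef_rot: [0.001, 0.671, 0.742, 0.0]
contact_force: [-0.0, 0.4, 0.7]
grip_width: 0.066
gripper_force: 0.0
```

```bash
python3 - <<'E'
from h import *
im=optics.get_image('wrist')
cv2.imwrite('pics/w2.png',im[:,:,::-1])
o=robot.get_obs();print(o['time'],o['eef_pos'],o['contact_force'],o['moment'])
E
```

```text
3.825 [ 0.55789127 -0.04611084  0.08516857] [ 0.34450636 -0.04742421 -0.88992676] [-0.02202888  0.07355943  0.02247942]
```

View pics/w2.png

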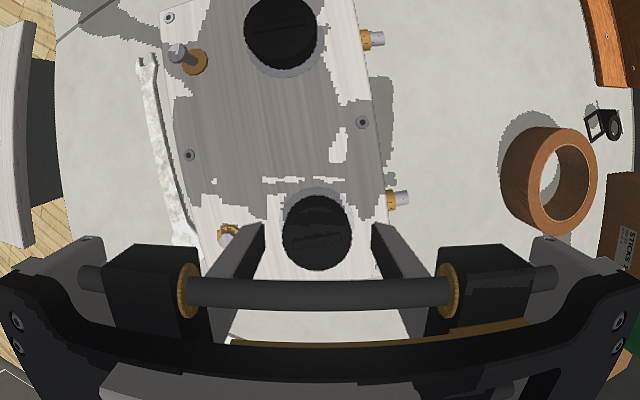

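The cap sits centred between the fingers at about (317,232), with finger inner edges at about 262 and 372. I close the gripper, then turn a little anticlockwise (negative yaw).

>>> arm_command([
  {"dp": [0,0,0],"yaw": 0,"hand": 0.3},
  {"dp": [0,0,0],"yaw": 0,"hand": 0.3},
  {"dp": [0,0,0],"yaw": 0,"hand": 0.3},
  {"dp": [0,0,0],"yaw": 0,"hand": 0.3},
  {"dp": [0,0,0],"yaw": 0,"hand": 0.3},
  {"dp": [0,0,0],"yaw": 0,"hand": 0.3},
])

```text
time: 4.58
eef_pos: [0.5574, -0.046, 0.0846]
eef_rot: [0.0, 0.671, 0.742, 0.0]
contact_force: [-0.5, -0.9, 2.0]
grip_width: 0.0416
gripper_force: 30.0
```

```bash
cat > s.py <<'E'
from h import *
o=robot.get_obs();M=rot(o['eef_rot']).as_matrix()
print(o['time'],o['eef_pos'].round(4),'F',np.round(o['contact_force'],1),'M',np.round(o['moment'],3),'w',o['grip_width'],'g',o['gripper_force'],'ang',np.degrees(np.arctan2(M[1,0],M[0,0])),'q6',o['q'][5],'tau6',o['tau'][5])
E
python3 s.py
```

```text
4.575 [ 0.5574 -0.046   0.0846] F [-0.5 -0.9  2. ] M [-0.069  0.098  0.05 ] w 0.04155655977738804 g 30.00062495470047 ang 95.72060384630196 q6 -0.3066665022385046 tau6 5.3770393151353346e-05
```

>>> arm_command([
  {"dp": [0,0,0],"yaw": -5,"hand": 0.3},
  {"dp": [0,0,0],"yaw": -5,"hand": 0.3},
  {"dp": [0,0,0],"yaw": -5,"hand": 0.3},
  {"dp": [0,0,0],"yaw": -5,"hand": 0.3},
  {"dp": [0,0,0],"yaw": 0,"hand": 0.3},
  {"dp": [0,0,0],"yaw": 0,"hand": 0.3},
])

```text
time: 5.32
eef_pos: [0.5575, -0.0461, 0.0846]
eef_rot: [0.0, 0.533, 0.846, 0.0]
contact_force: [-0.1, 1.1, 3.0]
grip_width: 0.0413
gripper_force: 30.0
```

```bash
python3 s.py
```

```text
5.325 [ 0.5575 -0.0461  0.0846] F [-0.1  1.1  3. ] M [-0.069  0.09  -0.026] w 0.04133945148600379 g 30.000869035720825 ang 115.64958623633176 q6 -0.6545312304805473 tau6 0.01141492190072313
```

>>> arm_command([
  {"dp": [0,0,0],"yaw": -5,"hand": 0.3},
  {"dp": [0,0,0],"yaw": -4,"hand": 0.3},
  {"dp": [0,0,0],"yaw": 0,"hand": 0.3},
  {"dp": [0,0,0],"yaw": 0,"hand": 0.3},
])

```text
time: 5.82
eef_pos: [0.5573, -0.046, 0.0846]
eef_rot: [0.0, 0.465, 0.886, 0.0]
contact_force: [-0.2, -0.2, 5.1]
grip_width: 0.0413
gripper_force: 30.0
```

```bash
python3 s.py
```

```text
5.825 [ 0.5573 -0.046   0.0846] F [-0.2 -0.2  5.1] M [-0.064  0.137  0.034] w 0.04126214010235796 g 30.00116676092148 ang 124.64405254618624 q6 -0.8114883217494268 tau6 0.01712340919766575
```

>>> arm_command([
  {"dp": [0,0,0],"yaw": -6,"hand": 0.3},
  {"dp": [0,0,0],"yaw": -6,"hand": 0.3},
  {"dp": [0,0,0],"yaw": -6,"hand": 0.3},
  {"dp": [0,0,0],"yaw": -6,"hand": 0.3},
  {"dp": [0,0,0],"yaw": -6,"hand": 0.3},
  {"dp": [0,0,0],"yaw": -6,"hand": 0.3},
  {"dp": [0,0,0],"yaw": 0,"hand": 0.3},
  {"dp": [0,0,0],"yaw": 0,"hand": 0.3},
])

```text
time: 6.82
eef_pos: [0.5567, -0.0462, 0.0845]
eef_rot: [-0.0, 0.168, 0.986, -0.0]
contact_force: [-1.0, -0.2, 5.4]
grip_width: 0.0416
gripper_force: 30.0
```

```bash
python3 s.py; python3 - <<'E'
from h import *
im=optics.get_image('wrist')
cv2.imwrite('pics/w3.png',cv2.resize(im[160:310,200:440,::-1],None,fx=3,fy=3,interpolation=3))
E
```

```text
6.825 [ 0.5567 -0.0462  0.0845] F [-1.  -0.2  5.4] M [-0.107  0.294  0.077] w 0.041563263074048895 g 30.001278519630432 ang 160.6754185416169 q6 -1.4401356047824816 tau6 0.04046531394124031
```

View pics/w3.png

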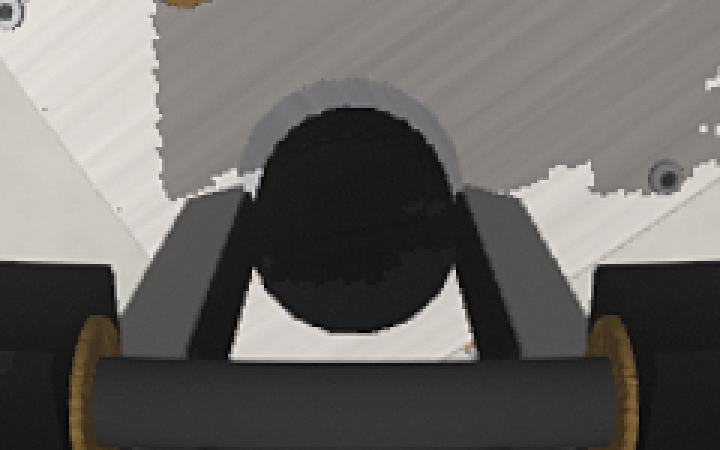

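The bar still lies along the finger line, sloping slightly up to the right around crop (410,210). That matches its slope before turning, so the cap turned with the gripper, about 65° and without torque. Now a short test lift.

>>> arm_command([
  {"dp": [0,0,-0.2],"yaw": 0,"hand": 0.3},
  {"dp": [0,0,-0.3],"yaw": 0,"hand": 0.3},
  {"dp": [0,0,-0.3],"yaw": 0,"hand": 0.3},
  {"dp": [0,0,0],"yaw": 0,"hand": 0.3},
])

```text
time: 7.38
eef_pos: [0.557, -0.0461, 0.0924]
eef_rot: [-0.0, 0.167, 0.986, -0.0]
contact_force: [-0.5, -0.2, -0.1]
grip_width: 0.0412
gripper_force: 30.0
```

```bash
python3 s.py
```

```text
7.375 [ 0.557  -0.0461  0.0924] F [-0.5 -0.2 -0.1] M [-0.171  0.228  0.053] w 0.04122126192578419 g 29.999925792217255 ang 160.7181030351686 q6 -1.4409982390473475 tau6 0.004401088081067428
```

>>> arm_command([
  {"dp": [0,0,-0.7],"yaw": 0,"hand": 0.3},
  {"dp": [0,0,-0.7],"yaw": 0,"hand": 0.3},
  {"dp": [0,0,-1],"yaw": 0,"hand": 0.3},
  {"dp": [0,0,-1],"yaw": 0,"hand": 0.3},
  {"dp": [0,0,-1.3],"yaw": 0,"hand": 0.3},
  {"dp": [0,0,-1.3],"yaw": 0,"hand": 0.3},
  {"dp": [0,0,-1.2],"yaw": 0,"hand": 0.3},
  {"dp": [0,0,-0.8],"yaw": 0,"hand": 0.3},
  {"dp": [0,0,-0.4],"yaw": 0,"hand": 0.3},
  {"dp": [0,0,0],"yaw": 0,"hand": 0.3},
  {"dp": [0,0,0],"yaw": 0,"hand": 0.3},
  {"dp": [0,0,0],"yaw": 0,"hand": 0.3},
])

```text
time: 8.88
eef_pos: [0.5569, -0.0459, 0.1759]
eef_rot: [-0.0, 0.167, 0.986, 0.0]
contact_force: [-0.2, -0.3, 0.0]
grip_width: 0.0411
gripper_force: 30.0
```

```bash
python3 s.py; python3 - <<'E'
from h import *
im=optics.get_image('side');w=optics.get_image('wrist')
a=cv2.resize(im[120:260,250:430,::-1],(720,560),interpolation=3)
cv2.imwrite('pics/s4.png',a)
E
```

```text
8.875 [ 0.5569 -0.0459  0.1759] F [-0.2 -0.3  0. ] M [-0.031  0.012  0.039] w 0.041149791535503154 g 29.999850690364838 ang 160.71621223820864 q6 -1.4410982263511416 tau6 1.5049680541778798e-05
```

View pics/s4.png

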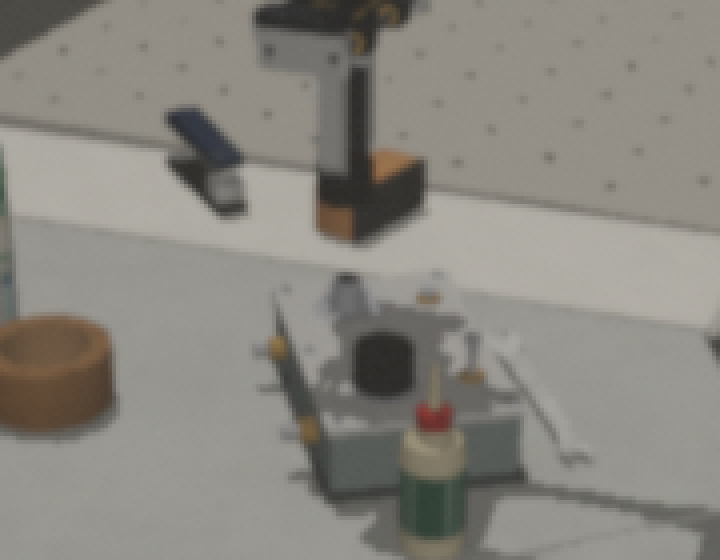

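The side view shows the right filler neck bare at about (347,293). The cap is between the fingers at about (345,185), upright, with a 41 mm grip. The left cap and the bystanders are where they were.

```bash
python3 -c "
from station import order
print(order.job_done())"
```

```text
the job is handed in; nothing more can be done
None
```

The right port had the dropped pin: its cap came loose anticlockwise (65° turn), was lifted straight off 9 cm from shut and is held upright with its centre about 8 cm above the neck top; the left cap was left shut, nothing else looked disturbed, and the job was handed in at about 9 s (no verdict shown).

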